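# Unlock the shoe holder, run it forward and latch it

## Robot

A 6-joint arm with a two-finger parallel gripper is mounted at the origin on the work surface. World frame = base frame: x ahead of the robot, y to its left, z up, the work surface at z = 0. Lengths are in m, angles in degrees, forces in N, time in s.
With the tool pointing down it reaches from about 0.35 to 0.925 m from the base axis. Payload 6.4 kg.
Tool frame: the origin (TCP) lies on the front face of the gripper's body, between the roots of the fingers; the fingertips stand arm.tip_reach ahead of it and the grasp point (between the pads) lies 78 mm ahead of it (arm.tip_reach is the distance from the TCP to the fingertips, in m); z points along the fingers, x is the direction in which the jaws open and shut, and the axes are right-handed (so a half turn about z gives the same grasp; the last joint's range is limited). The gripper opens to 94 mm and grips with 3 to 60 N. Pads are 16 mm wide; open, the fingers measure 119 mm over their backs; the gripper's body (75 mm by 177 mm) begins 78 mm behind the grasp point.
Start: joints at [62.733, 14.043, 89.255, -0, 76.702, -9.975], TCP at [0.193, 0.621, 0.303] pointing down, gripper open.
Joint ranges: [-179.41, 179.41], [-58.25, 129.5], [7.25, 145.43], [-54.29, 234.29], [11.92, 165.04], [-157.13, 157.13]. Speed limits (degrees/s): [147.25, 147.25, 180, 180, 180, 180].

## Interface

Orientations are given as [roll, pitch, yaw] about the fixed x, y, z axes, in that order (R = Rz(yaw) Ry(pitch) Rx(roll)).
In Python, from workcell import arm gives the robot as it stands.
- The arm moves only by the tool send_rows, never from a script. Its argument "plan" is a list that holds one entry, the list of rows, each a list of 7 numbers: the gripper's target within -1 to 1 (shut at 1, half-way at 0, fully open at -1), then the shift along the world's x, y, z in mm, then the turn, a rotation vector about the world's x, y, z in degrees. A call has 1 to 8 rows; each row is the pose to reach, as a shift and turn from the pose commanded when the call began; what a row does not reach only later rows make up. A row lasts 1/10 s, in which the tool goes at most 50 mm and 8.59 degrees, less where a joint would pass 70% of its speed; a pose out of reach is approached as far as the arm can. A call with a gripper value outside its range is refused whole. The fingers move at their own pace and stop on an object; "newtons" is the grip in N (left out, the last holds). Time passes only in rows, so rows that repeat a pose let the fingers close. It gives the time, the measured TCP pose, the force and the opening at its end, in the units of the state.
- arm.state(): the state, without advancing time (a new reading comes with each control period).
- arm.capture(name): name is "scene" or "top" or "wrist"; returns the picture (420x560x3 uint8, red, green, blue); there is no depth.
- arm.calibration(name): a dict with "mtx" (3x3 intrinsics, pixels), "pose" (4x4, takes a point from camera to world coordinates); the wrist camera has in their place "hand_eye" (4x4, takes a point from camera to tool coordinates, whose origin is the TCP and whose axes are the tool frame's). Camera axes: x right, y down, z forward; pixel columns grow to the right and rows downward; lengths in m; the calibration is good to about 2 mm. A picture is of the moment at which its call begins: read the wrist's pose just before it. calibration takes no time and is no camera call.
- arm.job_done(): hands the job in, once; it reports no verdict.
Trained networks look in the newest picture that a camera, given by its name, has taken for a name from the list of things; names that differ only in an ending like _2 or _b are one class to them, and where a whole thing is asked for, a point or a joint stands for the part that bears it (a point fixed in the world has none). Each returns a list of dicts, best first, with "conf" (0 to 1); they miss things now and then, are a little off and sometimes report something else, mostly with a low value. They report only what shows in the picture. A call takes as long as a camera call.
- arm.look_for(name, camera): "pixel" ([column, row] in pixels, amid what is visible of it).
- arm.mark_of(name, camera): "pixel" ([column, row] in pixels: a listed point, or the origin of a listed thing).
The state is a dict: "t": time; "qpos": joint angles; "joint_vel": joint speeds; "effort": joint torques, N m; "ee_pos": TCP position; "orientation": TCP orientation; "force": force on the tool from outside, world axes, zero at the start; "ft_torque": the same for the moment, N m; "width": finger opening in m.
Only numpy, scipy, OpenCV 4.12 (cv2) and the standard library are available. Lean on these libraries where they do the work, as an engineer would, in place of code of your own. Each camera call takes 0.05 s, during which the arm holds its last target. There are 200 camera calls.

## Task

Free the carriage of the shoe holder: pull its spring pin up by the T-handle and turn it counterclockwise (seen from above) until the cross pin drops into the crown's rest notch and stays up when you let go. Then lift the latch bar by its ball knob, draw the carriage with it along the rails until the nose is past the keeper's low wall, and let the bar drop fully into the keeper's notch. Leave the pin parked and the other things on the bench undisturbed.

Things in the scene. Friction and masses are not known exactly. Their poses are not given: they have to be found in the camera images.
- holder: the shoe holder: grey steel base 240 (x) x 500 (y), bolted to the bench; origin at the centre of its underside. z up, +y the way the carriage has to travel along the rails, +x away from the shoe. The shoe lies along y over x -110 to -20, up to 148 above the bench. Low bracket with the spring pin at x 60, y -130; latch bar and keeper also at x 60.
- crown_centre (a point): on the spring pin's vertical axis, 102 above the bench, level with the crown's lands; axes as the holder's. The crown: two like steel jaws facing each other round the pin, radius 36 to 50, with open gaps between, in which the cross pin lies when home. Counterclockwise along each jaw: a flat land of 39 degrees, the rest notch, 12 wide and 8 deep, a land of 23 degrees.
- crown_base (a point): the same axis, 32 lower, at the crown's foot (axes the holder's, they do not turn with the crown). How far the crown is turned differs each time and is not reported: the line of the two rest notches lies somewhere 61 to 87 degrees counterclockwise (from above) of the holder's x axis, and must be found by feel or sight. The crown stands fast.
- pin_handle (a point): centre of the spring pin's T-handle: black flat bar 76 long (its x), 14 thick (its y: the sides to grip), 18 tall, on a stem of 12 diameter; z up. At home 132 above the bench, 30 above the lands. The cross pin, 100 long, 8 diameter, is 52 below it and parallel to it.
- pin_lift (a joint): height of the spring pin in m: 0 home (its tip is 14 mm deep in the carriage, which locks it), at most 0.036. A spring and its weight pull it down with 6 N at home, 12 N fully up. The cross pin clears the lands above 0.026; it lies on a land at 0.026 (not parked), in the rest notch at 0.018 (parked, carriage free).
- pin_turn (a joint): turn of the pin in rad, counterclockwise from above: 0 (give or take 0.1) at home, handle along the holder's x; at most 2.2. Until it is raised above the lands, the jaws stop it at 0.15 to 0.6. Light friction: it stays as left. On a land it still turns, pulled down by the spring, and drops into the notch when over it. Parked it reads 1.0 to 1.6.
- carriage (a joint): travel of the carriage in m along the holder's +y; 0 at the start (play 0.002 while locked), at most 0.125. Slides with about 3 N and stays where it is left. An aluminium plate which carries the shoe (fixed on it) and the latch bar.
- latch_knob (a point): centre of the latch bar's ball knob: black, 30 diameter, on a thin post, 115 above the bench and 38 above the bar's top while the bar is down; axes then as the holder's. The bar: dark steel, 16 wide, 14 tall, hinged on the carriage about the holder's x direction, pivot 115 behind the knob (-y) and 45 below it; it ends 42 past the knob (+y).
- latch (a joint): angle of the latch bar in rad: 0 down (level), growing as the knob is lifted, at most 0.5. It falls by its own weight (0.25 kg).
- latch_nose (a point): middle of the nose under the free end of the latch bar: 14 long (y), 16 wide, 22 tall, bottom 43 above the bench with the bar down; 35 ahead (+y) of the knob.
- keeper_notch (a point): middle of the keeper's notch, at nose height; axes as the holder's. A steel U-piece clamped at differing distances: low wall at y -15, 8 thick, top 58 above the bench; notch 22 wide; tall back stop, face at y +11, top 100 above the bench. The nose must rise 16 to pass the low wall; raised less than 50 it meets the back stop, and then stands 4 past the middle and drops freely.
- glue_tin_mid (a point): bystander: upright metal tin, 68 across, 95 tall, close beside the holder; point at its centre
- hammer: bystander: hammer, 260 long, lying flat close beside the holder; origin under its middle
- dust_brush: bystander: brush, 200 long, lying on the bench
- spool_a_mid (a point): bystander: upright thread spool, 52 across, 80 tall, close beside the holder; point at its centre
- spool_b_mid (a point): bystander: the same kind of spool, elsewhere on the bench
- spare_shoe_mid (a point): bystander: loose shoe, 250 long, 90 tall; point half-way up
- spare_last_mid (a point): bystander: plastic shoe last, 240 long, 98 tall; point half-way up

How it is judged:
By the outcome, as a careful person would: the job done as asked, in the order asked, and still so for the second after the job is handed in, with the robot touching nothing.
It also fails if it takes over 58 s, if anything falls off the work surface, if the arm or the gripper's body presses on something with over 40 N, if the wrist force passes 120 N, or if a joint passes its speed limit or range.

## Working session

There is one attempt and no reset: what is moved stays moved. The work goes in short steps, Python scripts to look and compute and a tool call to move; the robot and the scene stay as the last step left them, time stands still between calls to the robot, and variables do not carry over. Pictures are saved under pics/ and viewed, about 8 in all and at most 12, crops included, and the job is handed in when it is done.

Besides the shell and the picture viewer there is one more tool, called after "Request:" as name(argument=value, ...) on one line, values as JSON. send_rows: Moves the arm, as the interface text tells. Its arguments: {"type":"object","properties":{"plan":{"type":"array","items":{"type":"array","items":{"type":"array","items":{"type":"number"}}}},"newtons":{"type":"number"}},"required":["plan"]}

```bash
ls; mkdir -p pics; cat > h.py <<'E'
import numpy as np, cv2, json
from workcell import arm
from scipy.spatial.transform import Rotation as R
def T_tool():
    s=arm.state(); T=np.eye(4); T[:3,:3]=R.from_euler('xyz',s['orientation'],degrees=True).as_matrix(); T[:3,3]=s['ee_pos']; return T
def cam(name):
    c=arm.calibration(name)
    return np.array(c['mtx']), (T_tool()@np.array(c['hand_eye']) if name=='wrist' else np.array(c['pose']))
def at_z(px,name,z,KP=None):
    K,P=KP or cam(name); d=P[:3,:3]@np.linalg.inv(K)@np.array([px[0],px[1],1.]); o=P[:3,3]
    return o+d*(z-o[2])/d[2]
def proj(p,name,KP=None):
    K,P=KP or cam(name); q=np.linalg.inv(P)@np.append(p,1); u=K@q[:3]; return u[:2]/u[2]
def save(img,n): cv2.imwrite('pics/'+n,cv2.cvtColor(img,cv2.COLOR_RGB2BGR))
E
python3 - <<'E'
from h import *
np.set_printoptions(precision=4,suppress=True)
print(arm.tip_reach, arm.state())
Z=dict(holder=0,crown_centre=.102,crown_base=.07,pin_handle=.132,latch_knob=.115,latch_nose=.054,keeper_notch=.054,glue_tin_mid=.0475,hammer=0,spool_a_mid=.04)
ims=[]
for c in('scene','top'):
    im=arm.capture(c); ims.append(im)
    KP=cam(c); print(c,KP[1][:3,3])
    for n,z in Z.items():
        for r in arm.mark_of(n,c)[:2]: print(c,n,r['conf'],r['pixel'],at_z(r['pixel'],c,z,KP))
a=np.hstack(ims); save(cv2.resize(a,(800,300)),'a.png')
save(ims[1],'top.png');save(ims[0],'scene.png')
print(arm.state()['t'])
E
```

```text
pics
0.0972 {'t': 0.0, 'qpos': array([62.7319, 14.0829, 89.3235,  0.0003, 76.7013, -9.9739]), 'joint_vel': array([-0.0713, -0.0782, -0.0044, -0.0236,  0.0309, -0.0543]), 'effort': array([  0.0004, -41.5846, -31.4595,   0.0685,   0.0334,  -0.0001]), 'ee_pos': array([0.193 , 0.6202, 0.3016]), 'orientation': array([-179.981 ,    0.1061,   72.7057]), 'force': array([0.2429, 0.4508, 0.368 ]), 'ft_torque': array([0.0056, 0.0112, 0.0063]), 'width': 0.0940915158292465}
scene [ 1.0016 -0.5778  1.005 ]
scene holder 0.77 [260.6, 241.7] [ 0.5342 -0.0447  0.    ]
scene crown_centre 0.78 [257.2, 266.2] [ 0.6259 -0.1663  0.102 ]
scene crown_base 0.68 [254.2, 270.2] [ 0.6144 -0.1667  0.07  ]
scene pin_handle 0.79 [253.5, 258.0] [ 0.6145 -0.1668  0.132 ]
scene latch_knob 0.68 [292.2, 209.3] [0.5857 0.0436 0.115 ]
scene latch_nose 0.85 [298.2, 216.4] [0.5892 0.0747 0.054 ]
scene glue_tin_mid 0.92 [329.0, 230.8] [0.6934 0.0927 0.0475]
scene hammer 0.65 [283.1, 322.0] [ 0.7512 -0.2104  0.    ]
top [ 0.4062 -0.0042  1.2553]
top holder 0.69 [300.2, 222.5] [ 0.5388 -0.0599  0.    ]
top crown_centre 0.89 [343.8, 192.9] [ 0.6157 -0.1789  0.102 ]
top crown_base 0.73 [339.3, 192.7] [ 0.6218 -0.1705  0.07  ]
top pin_handle 0.81 [344.5, 193.5] [ 0.6086 -0.1763  0.132 ]
top latch_knob 0.58 [267.9, 201.2] [0.5852 0.0372 0.115 ]
top latch_nose 0.6 [256.0, 208.4] [0.5724 0.0742 0.054 ]
top latch_nose 0.51 [470.7, 225.7] [ 0.534  -0.5592  0.054 ]
top keeper_notch 0.63 [232.1, 208.0] [0.5722 0.1451 0.054 ]
top glue_tin_mid 0.71 [247.8, 168.8] [0.6937 0.1029 0.0475]
top hammer 0.7 [346.7, 156.4] [ 0.7512 -0.2035  0.    ]
top spool_a_mid 0.66 [285.4, 167.2] [ 0.7027 -0.0107  0.04  ]
1.1
```

View pics/top.png

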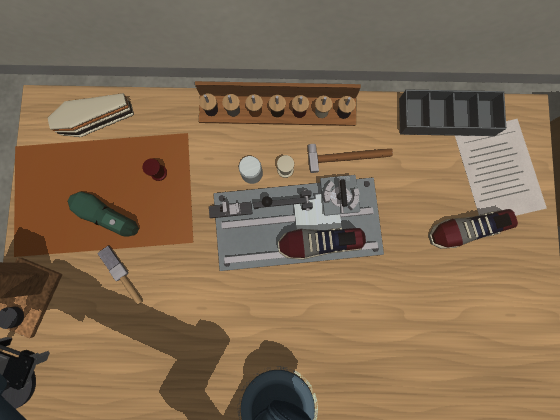

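View pics/scene.png

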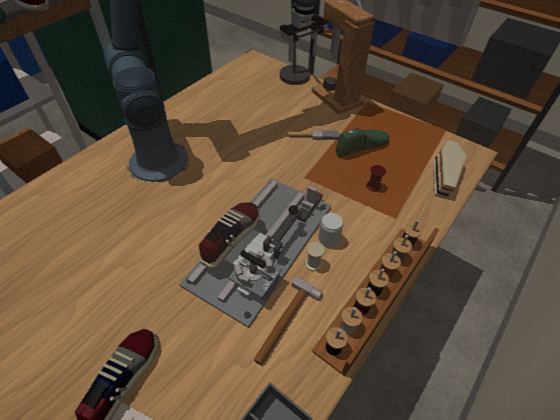

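Request:
send_rows(plan=[[[-1, 17, -33, 3, 0, 0, -6.5], [-1, 35, -66, 5, 0, 0, -13], [-1, 52, -99, 8, 0, 0, -19.5], [-1, 70, -132, 10, 0, 0, -26], [-1, 87, -165, 13, 0, 0, -32.5], [-1, 105, -198, 15, 0, 0, -39], [-1, 122, -232, 18, 0, 0, -45.5], [-1, 139, -265, 20, 0, 0, -52]]])

```text
t: 1.9
ee_pos: [0.3327, 0.3543, 0.323]
orientation: [-180.0, -0.0, 20.5]
force: [0.4, 0.0, -0.5]
width: 0.0942
```

Request:
send_rows(plan=[[[-1, 17, -33, 3, 0, 0, -6.5], [-1, 35, -66, 5, 0, 0, -13], [-1, 52, -99, 8, 0, 0, -19.5], [-1, 70, -132, 10, 0, 0, -26], [-1, 87, -165, 13, 0, 0, -32.5], [-1, 105, -198, 15, 0, 0, -39], [-1, 122, -232, 18, 0, 0, -45.5], [-1, 139, -265, 20, 0, 0, -52]]])

```text
t: 2.7
ee_pos: [0.4717, 0.0891, 0.3431]
orientation: [-180.0, -0.0, -31.6]
force: [0.7, -0.1, -0.4]
width: 0.0937
```

Request:
send_rows(plan=[[[-1, 17, -33, 3, 0, 0, -6.5], [-1, 35, -66, 5, 0, 0, -13], [-1, 52, -99, 8, 0, 0, -19.5], [-1, 70, -132, 10, 0, 0, -26], [-1, 87, -165, 13, 0, 0, -32.5], [-1, 105, -198, 15, 0, 0, -39], [-1, 122, -232, 18, 0, 0, -45.5], [-1, 139, -265, 20, 0, 0, -52]]])

```text
t: 3.5
ee_pos: [0.6108, -0.1759, 0.3629]
orientation: [-180.0, -0.0, -83.6]
force: [0.9, -0.4, 0.6]
width: 0.0939
```

```bash
cat > look.py <<'E'
from h import *
import sys
np.set_printoptions(precision=4,suppress=True)
Z=dict(crown_centre=.102,crown_base=.07,pin_handle=.132,latch_knob=.115,latch_nose=.054,keeper_notch=.054)
def look(name):
    KP=cam('wrist'); im=arm.capture('wrist'); save(im,name)
    np.savez(name.split('.')[0]+'.npz',K=KP[0],P=KP[1])
    for n,z in Z.items():
        for r in arm.mark_of(n,'wrist')[:1]: print(n,r['conf'],r['pixel'],at_z(r['pixel'],'wrist',z,KP))
    s=arm.state(); print(s['t'],s['ee_pos'],s['orientation'],s['qpos'],s['force'],s['width'])
    return im
look(sys.argv[1])
if len(sys.argv)<3: print(arm.calibration('wrist')['hand_eye'])
E
python3 look.py w1.png
```

```text
crown_centre 0.73 [281.0, 185.7] [ 0.6152 -0.1738  0.102 ]
crown_base 0.67 [277.4, 179.1] [ 0.6164 -0.1693  0.07  ]
pin_handle 0.62 [280.8, 193.0] [ 0.6136 -0.174   0.132 ]
latch_knob 0.78 [70.7, 190.8] [0.5882 0.0422 0.115 ]
latch_nose 0.73 [54.1, 85.7] [0.6923 0.0943 0.054 ]
keeper_notch 0.78 [15.5, 180.0] [0.5773 0.1472 0.054 ]
3.85 [ 0.6099 -0.1732  0.3627] [179.9927   0.0161 -83.1898] [-26.0871   9.4876  88.236    0.0096  82.2912  57.1013] [ 0.2362  0.2645 -0.1951] 0.09397881394254533
[[ 1.     -0.0012  0.0002  0.0005]
 [ 0.0011  0.9705  0.2409 -0.07  ]
 [-0.0005 -0.2409  0.9705 -0.0828]
 [ 0.      0.      0.      1.    ]]
```

View pics/w1.png

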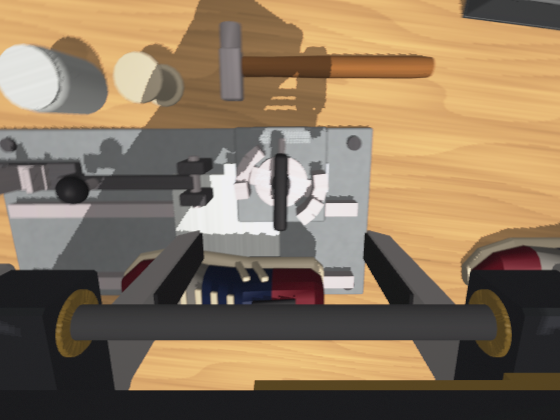

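```bash
python3 - <<'E'
import cv2
im=cv2.imread('pics/w1.png')
cv2.imwrite('pics/w1c.png',cv2.resize(im[130:245,210:350],(700,575),interpolation=cv2.INTER_CUBIC))
E
```

```text
(no output)
```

View pics/w1c.png

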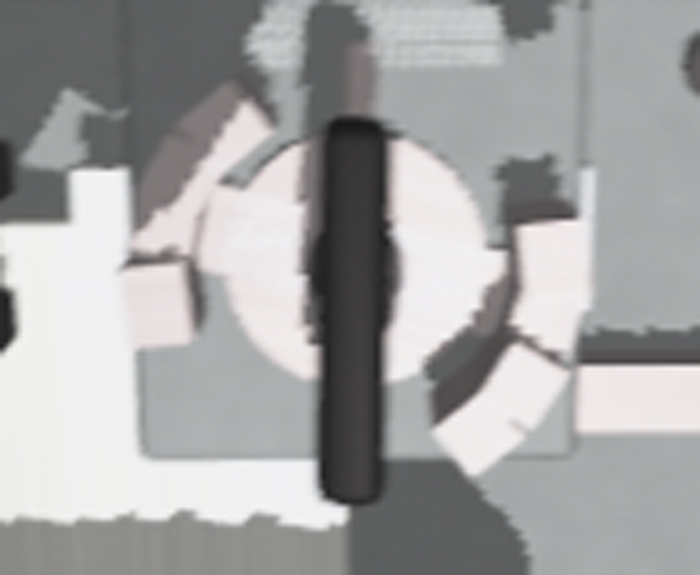

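```bash
python3 - <<'E'
from h import *
d=np.load('w1.npz'); KP=(d['K'],d['P'])
f=lambda x,y,z=.102: at_z((210+x/5,130+y/5),'wrist',z,KP)
def ang(a,b): v=b-a; return np.degrees(np.arctan2(v[1],v[0]))
l,r=f(163,258),f(548,345); print('edges',l,r,ang(r,l),(l+r)/2)
l,r=f(175,233),f(550,318); print('mid',l,r,ang(r,l),(l+r)/2)
a,b=f(353,120,.141),f(350,500,.141); print('handle',a,b,ang(b,a),(a+b)/2,np.linalg.norm(a-b))
h=6.8
import math
c=np.array([.6140,-.1740,.102])
for q in (66,72,77,82):
  for s in (0,180):
    t=math.radians(q+h+s); print(q,s,[(np.array(proj(c+[rr*math.cos(t),rr*math.sin(t),0],'w',KP))-[210,130])*5 for rr in(.036,.05)])
E
```

```text
edges [ 0.61504776 -0.1325559   0.102     ] [ 0.60523616 -0.21701682  0.102     ] 83.37380042106051 [ 0.61014196 -0.17478636  0.102     ]
mid [ 0.62071244 -0.13465876  0.102     ] [ 0.61121167 -0.21662227  0.102     ] 83.38808892675063 [ 0.61596205 -0.17564051  0.102     ]
handle [ 0.65226945 -0.16961201  0.141     ] [ 0.57843165 -0.17711666  0.141     ] 5.803445100216817 [ 0.61535055 -0.17336434  0.141     ] 0.07421819311675852
66 0 [array([199.75833126, 217.33856282]), array([138.49733971, 191.09753822])]
66 180 [array([507.387592  , 349.11094843]), array([565.79963879, 374.13163318])]
72 0 [array([193.95140991, 233.77944419]), array([130.61685717, 214.08911619])]
72 180 [array([513.84826943, 333.23343605]), array([574.94152496, 352.22695835])]
77 0 [array([190.48830714, 247.8474518 ]), array([125.98158943, 233.72725964])]
77 180 [array([517.93742024, 319.5243959 ]), array([580.78459769, 333.28132314])]
82 0 [array([188.29686659, 262.13114685]), array([123.12544316, 253.63343091])]
82 180 [array([520.80860674, 305.48742427]), array([584.95205558, 313.85110238])]
```

Request:
send_rows(plan=[[[-0.5, 5, 0, -40, 0, 0, -0.9], [-0.5, 5, 0, -80, 0, 0, -0.9], [-0.5, 5, 0, -120, 0, 0, -0.9], [-0.5, 5, 0, -145, 0, 0, -0.9], [-0.5, 5, 0, -153, 0, 0, -0.9], [1, 5, 0, -153, 0, 0, -0.9], [1, 5, 0, -153, 0, 0, -0.9], [1, 5, 0, -153, 0, 0, -0.9]]], newtons=40)

```text
t: 4.65
ee_pos: [0.6162, -0.1746, 0.2121]
orientation: [-179.8, -0.1, -84.2]
force: [-0.4, 0.4, 0.3]
width: 0.0496
```

Request:
send_rows(plan=[[[1, 0, 0, 0, 0, 0, 0], [1, 0, 0, 0, 0, 0, 0], [1, 0, 0, 0, 0, 0, 0], [1, 0, 0, 0, 0, 0, 0]]])

```text
t: 5.05
ee_pos: [0.6152, -0.1741, 0.2098]
orientation: [-180.0, 0.1, -84.2]
force: [-1.8, 8.6, 4.9]
width: 0.0179
```

Request:
send_rows(plan=[[[1, 0, 0, 0, 0, 0, 0], [1, 0, 0, 0, 0, 0, 0], [1, 0, 0, 0, 0, 0, 0]]])

```text
t: 5.35
ee_pos: [0.6151, -0.1724, 0.2098]
orientation: [180.0, 0.3, -84.2]
force: [-0.9, 7.6, 3.5]
width: 0.0136
```

Request:
send_rows(plan=[[[1, 0, 1.5, 8, 0, 0, 0], [1, 0, 1.5, 16, 0, 0, 0], [1, 0, 1.5, 24, 0, 0, 0], [1, 0, 1.5, 32, 0, 0, 0], [1, 0, 1.5, 32, 0, 0, 0], [1, 0, 1.5, 32, 0, 0, 0]]])

```text
t: 5.95
ee_pos: [0.6148, -0.172, 0.2401]
orientation: [180.0, 0.2, -84.2]
force: [4.6, 3.5, -11.7]
width: 0.0139
```

Request:
send_rows(plan=[[[1, 0, 0, 1, 0, 0, 8], [1, 0, 0, 1, 0, 0, 16], [1, 0, 0, 1, 0, 0, 24], [1, 0, 0, 1, 0, 0, 32], [1, 0, 0, 1, 0, 0, 40], [1, 0, 0, 1, 0, 0, 48], [1, 0, 0, 1, 0, 0, 56], [1, 0, 0, 1, 0, 0, 64]]])

```text
t: 6.75
ee_pos: [0.6142, -0.171, 0.2402]
orientation: [-179.8, 0.3, -19.9]
force: [3.2, 7.2, -10.9]
width: 0.0135
```

Request:
send_rows(plan=[[[1, 0, 0, 0, 0, 0, 7], [1, 0, 0, 0, 0, 0, 13.6], [1, 0, 0, 0, 0, 0, 13.6], [1, 0, 0, 0, 0, 0, 13.6]]])

```text
t: 7.15
ee_pos: [0.614, -0.171, 0.24]
orientation: [-179.7, 0.3, -6.6]
force: [2.3, 6.7, -11.2]
width: 0.0139
```

Request:
send_rows(plan=[[[1, 0, 1, -2, 0, 0, 0], [1, 0, 1, -4, 0, 0, 0], [1, 0, 1, -6, 0, 0, 0], [1, 0, 1, -8, 0, 0, 0], [1, 0, 1, -8, 0, 0, 0]]])

```text
t: 7.65
ee_pos: [0.614, -0.1707, 0.2327]
orientation: [-179.8, 0.3, -6.6]
force: [-0.5, 6.3, -10.5]
width: 0.0135
```

Request:
send_rows(plan=[[[1, 0, 1, -2, 0, 0, 0], [1, 0, 1, -4, 0, 0, 0], [1, 0, 1, -4, 0, 0, 0], [1, 0, 1, -5, 0, 0, 0], [1, 0, 1, -5, 0, 0, 0]]])

```text
t: 8.15
ee_pos: [0.6141, -0.1705, 0.2286]
orientation: [-179.9, 0.2, -6.6]
force: [-4.1, 5.2, -9.4]
width: 0.0138
```

Request:
send_rows(plan=[[[1, 1, 0, -1, 0, 0, 0], [1, 1, 0, -2, 0, 0, 0], [1, 1, 0, -3, 0, 0, 0], [1, 1, 0, -3, 0, 0, 0]]])

```text
t: 8.55
ee_pos: [0.6147, -0.1705, 0.2277]
orientation: [-179.9, 0.4, -6.6]
force: [-11.4, 5.9, 1.9]
width: 0.0138
```

Request:
send_rows(plan=[[[1, -1, 1, 1, 0, 0, 0], [1, -1, 1, 1, 0, 0, 0], [0.2, -1, 1, 1, 0, 0, 0], [0.2, -1, 1, 1, 0, 0, 0], [0.2, -1, 1, 1, 0, 0, 0], [0.2, -1, 1, 40, 0, 0, 0], [0.2, -1, 1, 80, 0, 0, 0], [0.2, -1, 1, 120, 0, 0, 0]]])

```text
t: 9.35
ee_pos: [0.6156, -0.1704, 0.3495]
orientation: [179.9, -0.1, -6.6]
force: [0.2, -0.7, 0.8]
width: 0.038
```

```bash
python3 look.py w2.png 1
```

```text
crown_centre 0.73 [278.0, 191.0] [ 0.6115 -0.1698  0.102 ]
crown_base 0.94 [276.6, 184.8] [ 0.6096 -0.1692  0.07  ]
pin_handle 0.85 [279.7, 206.8] [ 0.6124 -0.179   0.132 ]
latch_nose 0.31 [387.4, 193.1] [ 0.7386 -0.1975  0.054 ]
9.7 [ 0.6148 -0.1698  0.3449] [-179.9646    0.1405   -6.5966] [-25.6062  10.6935  88.7122  -0.0125  80.7386 -19.0076] [ 0.6237  0.7506 -0.1793] 0.03746076817679957
```

View pics/w2.png

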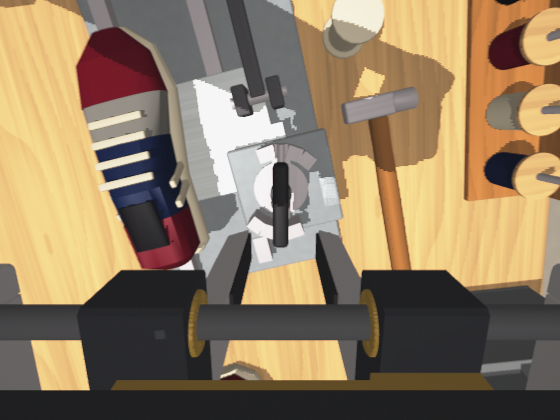

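Request:
send_rows(plan=[[[-0.2, -4, 30, -5, 0, 0, 3], [-0.2, -9, 70, -15, 0, 0, 6], [-0.2, -14, 110, -25, 0, 0, 9], [-0.2, -18, 150, -35, 0, 0, 12], [-0.2, -23, 185, -45, 0, 0, 13.4], [-0.2, -27, 210, -50, 0, 0, 13.4], [-0.2, -27, 210, -50, 0, 0, 13.4]]])

```text
t: 10.4
ee_pos: [0.5866, 0.0428, 0.2938]
orientation: [-179.9, 0.3, 7.0]
force: [0.2, -0.8, 1.2]
width: 0.0563
```

```bash
python3 look.py w3.png 1
```

```text
crown_base 0.84 [283.5, 382.6] [ 0.6123 -0.1697  0.07  ]
latch_knob 0.82 [282.9, 214.1] [0.5864 0.0381 0.115 ]
keeper_notch 0.78 [287.3, 83.4] [0.577  0.1475 0.054 ]
10.75 [0.5885 0.0391 0.2968] [179.9873  -0.0172   6.7218] [ -7.2066   6.3683  98.6236  -0.0085  74.9884 -13.9261] [-0.024  -0.0777  0.3322] 0.056193121029171976
```

View pics/w3.png

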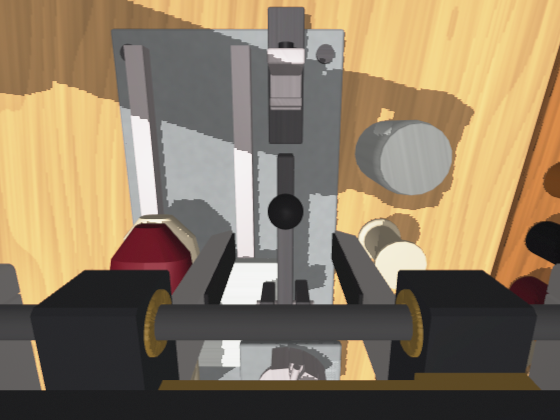

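Request:
send_rows(plan=[[[-0.2, 0, 0, -40, 0, 0, 0], [-0.2, 0, 0, -75, 0, 0, 0], [-0.2, 0, 0, -98, 0, 0, 0], [-0.2, 0, 0, -105, 0, 0, 0], [-0.2, 0, 0, -105, 0, 0, 0], [1, 0, 0, -105, 0, 0, 0], [1, 0, 0, -105, 0, 0, 0], [1, 0, 0, -105, 0, 0, 0]]], newtons=30)

```text
t: 11.55
ee_pos: [0.589, 0.04, 0.1932]
orientation: [180.0, -0.1, 6.8]
force: [-0.3, -0.8, 0.1]
width: 0.0357
```

Request:
send_rows(plan=[[[1, 0, 0, 0, 0, 0, 0], [1, 0, 0, 0, 0, 0, 0], [1, 0, 0, 0, 0, 0, 0]]])

```text
t: 11.85
ee_pos: [0.588, 0.04, 0.1927]
orientation: [180.0, 0.1, 6.8]
force: [-4.0, -0.8, 5.0]
width: 0.0288
```

Request:
send_rows(plan=[[[1, 0, -2, 5, 0, 0, 0], [1, 0.5, -4, 10, 0, 0, 0], [1, 1, -7, 15, 0, 0, 0], [1, 1, -9, 20, 0, 0, 0], [1, 1, -9, 20, 0, 0, 0], [1, 1, -9, 20, 0, 0, 0]]])

```text
t: 12.45
ee_pos: [0.5889, 0.0308, 0.2114]
orientation: [180.0, 0.0, 6.8]
force: [-2.0, -1.2, -3.8]
width: 0.0283
```

Request:
send_rows(plan=[[[1, -1, 10, 1, 0, 0, 0], [1, -2, 20, 1, 0, 0, 0], [1, -3.5, 30, 1, 0, 0, 0], [1, -5, 40, 1, 0, 0, 0], [1, -6, 50, 1, 0, 0, 0], [1, -7, 60, 1, 0, 0, 0], [1, -7, 60, 1, 0, 0, 0]]])

```text
t: 13.15
ee_pos: [0.5815, 0.0933, 0.2126]
orientation: [-179.8, 0.1, 6.9]
force: [-5.0, 2.2, -1.7]
width: 0.0288
```

Request:
send_rows(plan=[[[1, 0, 4, 0, 0, 0, 0], [1, -1, 8, 0, 0, 0, 0], [1, -1, 12, 0, 0, 0, 0], [1, -1, 12, 0, 0, 0, 0]]])

```text
t: 13.55
ee_pos: [0.5805, 0.1027, 0.2122]
orientation: [179.9, 0.2, 6.8]
force: [-5.5, -5.9, -4.5]
width: 0.0284
```

```bash
python3 look.py w4.png 1
```

```text
pin_handle 0.15 [283.4, 161.5] [0.5747 0.1526 0.132 ]
latch_knob 0.82 [285.5, 257.1] [0.5828 0.0944 0.115 ]
latch_nose 0.59 [282.4, 161.0] [0.5749 0.1436 0.054 ]
keeper_notch 0.79 [285.9, 158.7] [0.5773 0.1456 0.054 ]
13.9 [0.5805 0.1026 0.2122] [179.9337   0.1584   6.8179] [ -0.9646  11.7019 102.0296  -0.0951  66.4165  -7.7444] [-5.4901 -6.4283 -4.5911] 0.028649416991027087
```

View pics/w4.png

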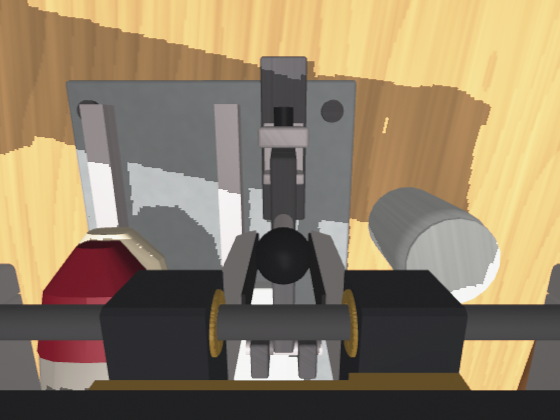

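Request:
send_rows(plan=[[[1, 0, 1.5, 0, 0, 0, 0], [1, 0, 3, 0, 0, 0, 0], [1, 0, 4, 0, 0, 0, 0], [1, 0, 4, 0, 0, 0, 0]]])

```text
t: 14.3
ee_pos: [0.5806, 0.1036, 0.2121]
orientation: [179.5, 0.3, 6.8]
force: [-6.2, -18.7, -3.4]
width: 0.0284
```

Request:
send_rows(plan=[[[1, 0, -2.5, 0, 0, 0, 0], [1, 0, -0.5, -5, 0, 0, 0], [1, 0, 1.5, -9, 0, 0, 0], [1, 0, 3.5, -13, 0, 0, 0], [1, 0, 5, -16, 0, 0, 0], [1, 0, 5.5, -18, 0, 0, 0], [1, 0, 5.5, -18, 0, 0, 0]]])

```text
t: 15.0
ee_pos: [0.5796, 0.1128, 0.1938]
orientation: [-180.0, 0.3, 6.8]
force: [-9.0, -2.8, -2.0]
width: 0.0287
```

Request:
send_rows(plan=[[[1, -1, 0, -1, 0, 0, 0], [-0.2, -1, 0, -1, 0, 0, 0], [-0.2, -1, 0, -1, 0, 0, 0], [-0.2, -1, 0, -1, 0, 0, 0], [-0.2, -1, 0, 20, 0, 0, 0], [-0.2, -1, 0, 60, 0, 0, 0], [-0.2, -1, 0, 100, 0, 0, 0], [-0.2, -1, 0, 130, 0, 0, 0]]])

```text
t: 15.8
ee_pos: [0.5813, 0.1128, 0.3287]
orientation: [180.0, -0.3, 6.8]
force: [-0.2, -0.0, 0.8]
width: 0.0565
```

```bash
python3 look.py w5.png 1; python3 - <<'E'
from h import *
a=arm.capture('scene')[170:310,190:370]; print(arm.mark_of('pin_handle','scene')[:1],arm.mark_of('latch_knob','scene')[:1],arm.mark_of('latch_nose','scene')[:1])
for p in([.6145,-.173,.150],[.6145,-.173,.132],[.579,.113,.115]): print(proj(np.array(p),'scene'))
w=cv2.imread('pics/w5.png')[:,:,::-1]
s=cv2.resize(a,(540,420),interpolation=cv2.INTER_CUBIC)
save(cv2.resize(np.hstack([s,w]),(800,306)),'w5s.png')
save(np.vstack([s[:420]]),'s5.png')
E
```

```text
crown_centre 0.71 [277.2, 199.1] [0.5776 0.1089 0.102 ]
latch_knob 0.82 [279.9, 199.7] [0.5799 0.1117 0.115 ]
latch_nose 0.86 [279.7, 155.0] [0.5754 0.147  0.054 ]
keeper_notch 0.64 [280.8, 157.9] [0.577 0.144 0.054]
16.15 [0.5796 0.1126 0.3227] [-179.9739    0.169     6.8044] [ 0.0021  5.2753 97.0424  0.006  77.8533 -6.8035] [-0.5324 -0.8835 -0.6536] 0.05627955678952884
[{'pixel': [252.6, 256.4], 'conf': 0.75}] [{'pixel': [303.8, 191.9], 'conf': 0.61}] [{'pixel': [308.3, 201.5], 'conf': 0.84}]
[251.71396411 255.78424773]
[251.96044985 259.54552155]
[303.9916023  194.74555843]
```

View pics/w5.png

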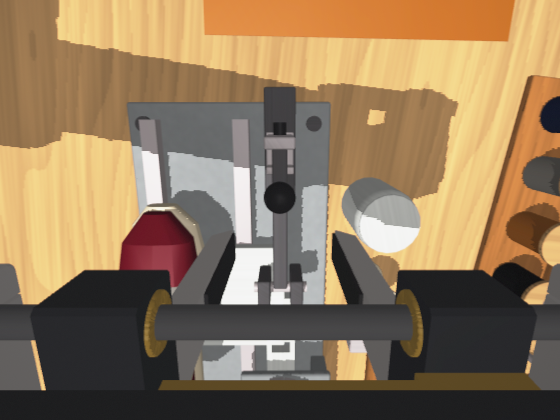

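View pics/s5.png

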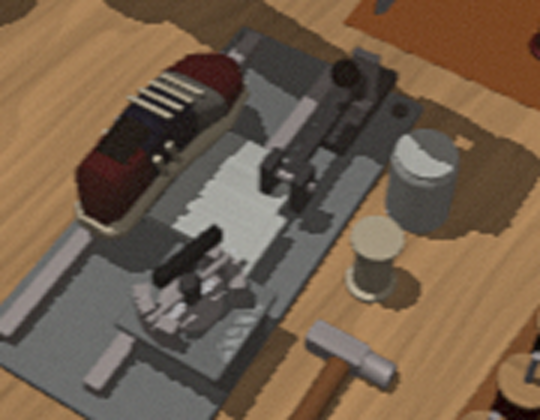

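Request:
send_rows(plan=[[[1, 0, 0, -20, 0, 0, 0], [1, 0, 0, -40, 0, 0, 0], [1, 0, 0, -60, 0, 0, 0], [1, 0, 0, -80, 0, 0, 0], [1, 0, 0, -90, 0, 0, 0], [1, 0, 0, -92, 0, 0, 0], [1, 0, 0, -93, 0, 0, 0], [1, 0, 0, -93, 0, 0, 0]]])

```text
t: 17.15
ee_pos: [0.5807, 0.1127, 0.2326]
orientation: [180.0, -0.1, 6.8]
force: [0.3, -0.3, 0.4]
width: 0.0003
```

Request:
send_rows(plan=[[[1, 0, 0, -1, 0, 0, 0], [1, 0, 0, -2, 0, 0, 0], [1, 0, 0, -3, 0, 0, 0], [1, 0, 0, -3, 0, 0, 0]]])

```text
t: 17.55
ee_pos: [0.5802, 0.1126, 0.2287]
orientation: [-180.0, 0.0, 6.8]
force: [-0.0, 0.1, 0.7]
width: 0.0007
```

Request:
send_rows(plan=[[[1, 0, 0, -1, 0, 0, 0], [1, 0, 0, -2, 0, 0, 0], [1, 0, 0, -2.5, 0, 0, 0], [1, 0, 0, -2.5, 0, 0, 0]]])

```text
t: 17.95
ee_pos: [0.5804, 0.1127, 0.2271]
orientation: [180.0, -0.0, 6.8]
force: [-1.7, -1.1, 4.7]
width: 0.0004
```

Request:
send_rows(plan=[[[1, 0, 0, 20, 0, 0, 0], [1, 0, 0, 50, 0, 0, 0], [1, 0, 0, 90, 0, 0, 0], [1, 0, 0, 130, 0, 0, 0], [1, 0, 0, 130, 0, 0, 0]]])

```text
t: 18.45
ee_pos: [0.5823, 0.1127, 0.3633]
orientation: [179.9, -0.7, 6.8]
force: [1.5, 0.7, 0.5]
width: 0.0004
```

```bash
python3 - <<'E'
from h import *
np.set_printoptions(precision=4,suppress=True)
arm.capture('top'); 
for n,z in dict(latch_knob=.115,pin_handle=.15,glue_tin_mid=.0475,hammer=0,spool_a_mid=.04).items():
    for r in arm.mark_of(n,'top')[:1]: print(n,r['conf'],at_z(r['pixel'],'top',z))
s=arm.state(); print(s['t'],s['ee_pos'],s['force'])
arm.job_done()
E
```

```text
latch_knob 0.6 [0.5752 0.1207 0.115 ]
pin_handle 0.76 [ 0.6078 -0.1853  0.15  ]
glue_tin_mid 0.65 [0.6899 0.1031 0.0475]
hammer 0.83 [ 0.7466 -0.2161  0.    ]
spool_a_mid 0.75 [ 0.719  -0.0147  0.04  ]
18.75 [0.5796 0.1126 0.3539] [-0.2599  0.3348 -0.8836]
the job is handed in; nothing more can be done
```

The job is handed in, at about 18.8 s on the robot's clock. The pin is parked, the carriage is drawn along the rails, and the latch bar is down in the keeper's notch.

- **Spring pin:** I lifted it about 31 mm and turned it about 78° counterclockwise, using the notch line seen in the wrist image. Lowering it, I felt it seat at about 18 mm lift, which is the parked height. After I let go, the pictures showed the handle still turned and up.
- **Carriage and latch:** I lifted the bar about 19 mm at the knob and drew the carriage about 73 mm to the back stop, which I felt at 19 N. I then lowered the bar along its arc and released it.
- **Latch check:** a light touch on the knob met it at 0.130 m, the height given for the bar fully down. The touch force was about 5 N.
- **Bystanders:** I touched none of them. In the last overhead check the tin is within 4 mm of its first reading. The hammer reads about 13 mm off and the spool about 17 mm off.
- **Disagreement:** the last overhead readings of the latch knob (about 9 mm) and the pin handle (about 14 mm) also differ from what the arm measured. I take these, and the hammer and spool shifts, as network error in that picture rather than movement. I did not look at a close picture of the hammer and spool at the end.

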